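# Make up a reader's tray for the reading room

## Robot

A 7-joint arm with a two-finger parallel gripper is mounted at the origin on a cart in front of the work surface, level with it; the furniture and walls round the work are solid. World frame = base frame: x ahead of the robot, y to its left, z up, the work surface at z = 0. Lengths are in m, angles in degrees, forces in N, time in s.
With the tool pointing down it reaches from about 0.425 to 0.875 m from the base axis. Payload 4.7 kg.
Tool frame: the origin (TCP) lies at the very end of the fingers, on their centre line; the grasp point (between the pads) lies 19 mm behind it; z points along the fingers, y is the line along which they close (so a half turn about z gives the same grasp; the last joint's range is limited). The gripper opens to 87 mm and grips with 3 to 60 N. Pads are 19 mm wide; open, the fingers measure 117 mm over their backs; the gripper's body (75 mm by 190 mm) begins 51 mm behind the grasp point.
Start: joints at [-63.936, 18.392, -4.016, 83.108, 1.295, 78.541, -3.26], TCP at [0.277, 0.588, 0.223] pointing down, gripper open.
Joint ranges: [-163.93, 163.93], [-17.29, 119.83], [-79.2, 71.16], [3.27, 140.29], [-89.18, 269.18], [5.43, 117.66], [-154.24, 154.24]. Speed limits (degrees/s): [147.25, 147.25, 180, 180, 180, 180, 180].

## Interface

Orientations are given as [roll, pitch, yaw] about the fixed x, y, z axes, in that order (R = Rz(yaw) Ry(pitch) Rx(roll)).
In Python, from cell import get_obs, read_camera, sign_off, silhouettes gives the robot as it stands.
- The arm moves only by the tool play_rows, never from a script. Its argument "steps" is a list that holds one entry, the list of rows, each a list of 7 numbers: the shift along the tool's x, y, z in m, then the turn, a rotation vector about the tool's x, y, z in rad, then the finger opening in m, from 0 to 0.087. A call has 1 to 12 rows; each row shifts and turns the commanded pose from where the row before left it, along the tool's axes as they then stand; what a row does not reach is not made up. A row lasts 1/10 s, in which the tool goes at most 50 mm and 8.59 degrees, less where a joint would pass 70% of its speed; a pose out of reach is approached as far as the arm can. A call is refused whole if a number of a shift passes 0.05 or a number of a turn 0.15, either way. A call with a gripper value outside its range is refused whole. The fingers move at their own pace and stop on an object; "force" is the grip in N (left out, the last holds). Time passes only in rows, so rows that do not move let the fingers close. It gives the time, the measured TCP pose, the force, the opening and the grip force at its end, in the units of the state.
- get_obs(): the state, without advancing time (a new reading comes with each control period).
- read_camera(name): name is "scene" or "top" or "wrist"; returns a dict with "frame" (400x640x3 uint8, red, green, blue), "intrinsics" (3x3 intrinsics, pixels), "k1" (the pictures are not rectified: a ray, as slopes to the right and down, at radius r is drawn at 1 + k1 r^2 times it, then the intrinsics apply), "view" (4x4, takes a point from world to camera coordinates). Camera axes: x right, y up, looking along -z (the intrinsics and any distortion apply to the point x, -y, -z); pixel columns grow to the right and rows downward; lengths in m; the calibration is good to about 2 mm. A picture is of the moment at which its call begins. There is no depth.
- sign_off(): hands the job in; it is judged then, once.
Trained networks look in the newest picture that a camera, given by its name, has taken for a name from the list of things; names that differ only in an ending like _2 or _b are one class to them, and where a whole thing is asked for, a point or a joint stands for the part that bears it (a point fixed in the world has none). Each returns a list of dicts, best first, with "p" (0 to 1); they miss things now and then, are a little off and sometimes report something else, mostly with a low value. They report only what shows in the picture. A call takes as long as a camera call. They do not tell look-alikes from the thing itself.
- silhouettes(camera, name): "pixels" (400x640 bool, what is visible of it) and "extent" ([left, top, right, bottom] in pixels, round what is visible of it).
The state is a dict: "time_s": time; "qpos": joint angles; "joint_velocities": joint speeds; "effort": joint torques, N m; "tool_pos": TCP position; "tool_rot": TCP orientation; "force": force on the tool from outside, world axes, zero at the start; "wrist_torque": the same for the moment, N m; "grip_width": finger opening in m; "grasp_force": force on a finger pad.
Only numpy, scipy, OpenCV 4.12 (cv2) and the standard library are available. Lean on these libraries where they do the work, as an engineer would, in place of code of your own. Each camera call takes 0.05 s, during which the arm holds its last target. There are 200 camera calls.

## Task

Make up the reader's tray for the rare-books reading room, where no ink is allowed: lay the yellow pencil, the eraser, the dome magnifier and the green page weight in the wooden tray, each in the recess shaped for it and lying flat on the bottom of it, the magnifier dome up. Leave the two pens, the felt marker and the call bell undisturbed where they are.

Things in the scene. Friction and masses are not known exactly. Their poses are not given: they have to be found in the camera images.
- tray: fixed tray, wood frame 220 (x) x 210 (y) x 15 mm high, grey foam insert (pale recess floors), top 14 mm up. Four recesses 5 mm deep (floor 9 mm up) along its axes, centre and size (x, y) in mm: pencil groove (-72, 0) 24 x 156; page weight (-18, 0) 46 x 126; round, magnifier (53, -45) diameter 72; eraser (53, 48) 40 x 74. Loop handles at y ends. Origin: centre of underside; level, any yaw.
- pencil: plain yellow wooden pencil, lying, 136 mm long (its y axis), 7 mm thick. Origin: centre of its underside; z up. Belongs in the tray. Starts on a blue-grey felt mat 2 mm thick, fixed to the counter.
- eraser: white eraser in a blue paper sleeve, 23 (x) x 58 (y) x 13 mm high. Origin: centre of its underside; z up. Belongs in the tray. Starts on a blue-grey felt mat 2 mm thick, fixed to the counter.
- magnifier: dome magnifier: a clear pale-blue dome on a black round band; the band is 56 mm in diameter with upright sides 16 mm high and a thin silver line, 36 mm high over all; about 0.12 kg. Origin: centre of its underside; z up. Belongs in the tray. Starts on a blue-grey felt mat 2 mm thick, fixed to the counter.
- weight: page weight: dark green bar with two brass bands and a cork foot, 30 (x) x 110 (y) x 18 mm high, about 0.3 kg. Origin: centre of its underside; z up. Belongs in the tray. Starts on a blue-grey felt mat 2 mm thick, fixed to the counter.
- black_pen: black ballpoint pen, lying, 145 mm long (its y axis), 12 mm wide, 9 mm high. Origin: centre of its underside; z up. Ink: stays where it is. Starts on a blue-grey felt mat 2 mm thick, fixed to the counter.
- white_pen: white ballpoint pen with red ends, lying, 145 mm long (its y axis), 11 mm wide, 9 mm high. Origin: centre of its underside; z up. Ink: stays where it is. Starts on a blue-grey felt mat 2 mm thick, fixed to the counter.
- marker: felt marker, white barrel with black cap, lying, 135 mm long (its y axis), 17 mm thick. Origin: centre of its underside; z up. Ink: stays where it is. Starts on a blue-grey felt mat 2 mm thick, fixed to the counter.
- bell: desk call bell: silver dome with a press button on a black round base, 82 mm in diameter, 62 mm high. Origin: centre of its underside; z up. Stays where it is. Starts on a blue-grey felt mat 2 mm thick, fixed to the counter.
Mind the look-alikes: they are no part of the job. Leave any red look-alike of the magnifier alone.

How it is judged (in metres and radians):
At the end, for the whole second after the job is handed in: Pencil, page weight, magnifier (dome up) and eraser each lie flat on the bottom of their own recess, anywhere inside its walls, released and at rest; the two pens, the marker and the bell are within 15 mm of where they started (x of pencil in the frame of tray between -0.085 and -0.059 m and y of pencil in the frame of tray between -0.015 and 0.015 m and z of pencil in the frame of tray below 0.018 m and angle between pencil's own y axis and vertical between 1.535 and 1.607 rad and angle between the y axis of pencil and the y axis of tray, either way round below 0.16 rad and x of weight in the frame of tray between -0.03 and -0.006 m and y of weight in the frame of tray between -0.012 and 0.012 m and z of each of weight, magnifier, eraser in the frame of tray below 0.0115 m and angle between weight's own z axis and vertical below 0.04 rad and angle between the y axis of weight and the y axis of tray, either way round below 0.3 rad and x of magnifier in the frame of tray between 0.041 and 0.065 m and y of magnifier in the frame of tray between -0.057 and -0.033 m and angle between each of magnifier, eraser's own z axis and vertical below 0.05 rad and x of eraser in the frame of tray between 0.04 and 0.066 m and y of eraser in the frame of tray between 0.035 and 0.061 m and angle between the y axis of eraser and the y axis of tray, either way round below 0.6 rad and linear speed of each of pencil, weight, magnifier, eraser below 0.02 m/s and angular speed of each of pencil, weight, magnifier, eraser below 0.3 rad/s and contact force between each of pencil, weight, magnifier, eraser and the fingers below 0.05 N and distance of each of black_pen, white_pen, marker, bell from where it was at the start of the episode below 0.015 m); the robot touches nothing.
It fails at once if a pen, the marker or the bell is displaced by more than 30 mm (distance of any of black_pen, white_pen, marker, bell from where it was at the start of the episode above 0.03 m).
It also fails if it takes over 102 s, if anything falls off the work surface, if the arm or the gripper's body presses on something with over 40 N, if the wrist force passes 120 N, or if a joint passes its speed limit or range.

## Working session

There is one attempt and no reset: what is moved stays moved. The work goes in short steps, Python scripts to look and compute and a tool call to move; the robot and the scene stay as the last step left them, time stands still between calls to the robot, and variables do not carry over. Pictures are saved under pics/ and viewed, at most 14 in all, crops included, and the job is handed in when it is done.

Besides the shell and the picture viewer there is one more tool, called after "Request:" as name([rows], argument=value, ...), one row to a line, values as JSON. play_rows: Moves the arm, as the interface text tells. Its arguments: {"type":"object","properties":{"steps":{"type":"array","items":{"type":"array","items":{"type":"array","items":{"type":"number"}}}},"force":{"type":"number"}},"required":["steps"]}

```bash
ls; mkdir -p pics
python3 - <<'E'
from cell import *
import cv2
o=get_obs();print(o['time_s'],o['tool_pos'],o['tool_rot'],o['grip_width'])
for n in('top','scene'):
    c=read_camera(n);cv2.imwrite(f'pics/{n}0.png',c['frame'][:,:,::-1]);print(c['intrinsics'],c['k1'],c['view'])
E
```

```text
pics
0.0 [0.27713128 0.58735968 0.22146052] [-1.79891047e+02  8.16593050e-03  1.54749319e+02] 0.08725975925081544
[[446.44573942   0.         321.70146218]
 [  0.         446.44573942 200.60081633]
 [  0.           0.           1.        ]] -0.004892641382518587 [[-2.13896228e-02 -9.99764610e-01 -3.63445332e-03  1.15404421e-01]
 [ 9.89868809e-01 -2.16880078e-02  1.40318818e-01 -5.20746844e-01]
 [-1.40364612e-01 -5.96265396e-04  9.90099702e-01 -1.24069855e+00]
 [ 0.00000000e+00  0.00000000e+00  0.00000000e+00  1.00000000e+00]]
[[496.3469844    0.         318.53747626]
 [  0.         496.3469844  206.30523515]
 [  0.           0.           1.        ]] -0.058820306326991936 [[ 0.77941691 -0.62622343 -0.01880168 -0.3532107 ]
 [ 0.32163109  0.37419752  0.86978714 -0.22861614]
 [-0.53764554 -0.68397401  0.49306879 -1.38125931]
 [ 0.          0.          0.          1.        ]]
```

View pics/top0.png

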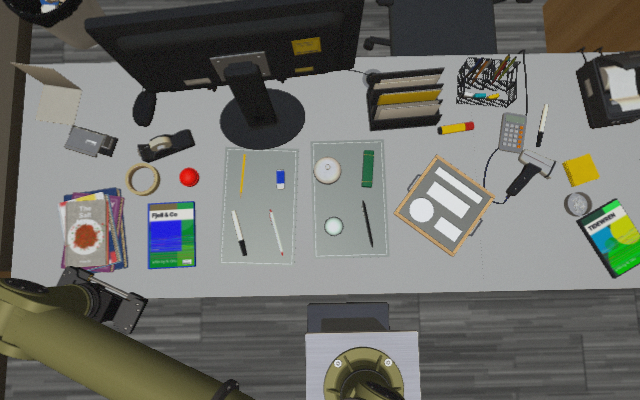

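View pics/scene0.png

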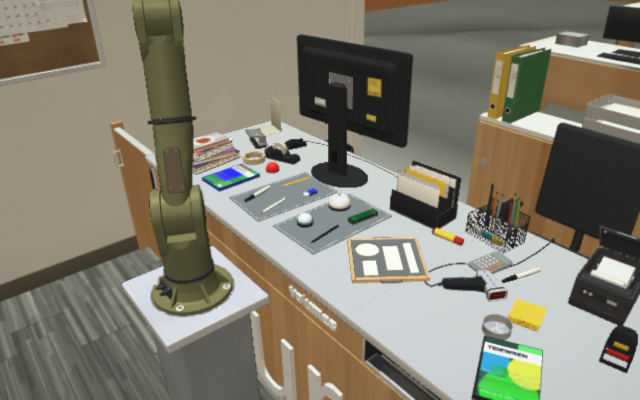

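The top view shows the tray at (445,206), magnifier (334,226), bell (327,170), weight (368,168), eraser (280,179) and pencil (243,173). The black pen is at (367,224), the marker at (239,232) and the white pen at (276,232). The scene view agrees; the red ball at (189,177) is the look-alike.

```bash
cat > h.py <<'E'
from cell import *
import cv2, numpy as np
def plane(c,px,z):
    p=cv2.undistortPoints(np.array(px,float).reshape(-1,1,2),c['intrinsics'],np.array([c['k1'],0,0,0])).reshape(-1,2)
    R=c['view'][:3,:3];t=c['view'][:3,3];o=-R.T@t
    d=np.c_[p[:,0],-p[:,1],-np.ones(len(p))]@R
    return o+d*((z-o[2])/d[:,2])[:,None]
def rect(P):
    (cx,cy),(w,h),a=cv2.minAreaRect((P[:,:2]*1000).astype(np.float32))
    if w>h: w,h,a=h,w,a-90
    # a+90 = direction of long axis
    return np.round([cx,cy,w,h,(a+90+90)%180-90],1)
def find(cam,name,z,c):
    for s in silhouettes(cam,name)[:3]:
        ys,xs=np.nonzero(s['pixels']); P=plane(c,np.c_[xs,ys],z)
        print(name,round(s['p'],2),s['extent'],len(xs),'rect mm/longaxis deg',rect(P),'mean',np.round(P.mean(0)*1000,1))
E
python3 - <<'E'
from h import *
c=read_camera('top');print('cam',-c['view'][:3,:3].T@c['view'][:3,3])
for n,z in dict(tray=.015,pencil=.006,eraser=.015,magnifier=.012,weight=.020,black_pen=.008,white_pen=.008,marker=.012,bell=.01).items(): find('top',n,z,c)
s=silhouettes('top','tray')[0]['pixels']
g=c['frame'].min(2); m=((g>195)&s).astype(np.uint8)
n,l,st,ce=cv2.connectedComponentsWithStats(m)
for i in range(1,n):
    if st[i,4]>40:
        ys,xs=np.nonzero(l==i);P=plane(c,np.c_[xs,ys],.009);print(st[i,4],ce[i],rect(P),P.mean(0)*1000)
E
```

```text
cam [0.34378935 0.10334351 1.30190528]
tray 0.87 [393.8, 154.9, 497.4, 256.9] 5578 rect mm/longaxis deg [ 506.2 -251.9  225.6  226.7   52.6] mean [ 504.6 -251.4   15. ]
pencil 0.67 [239.9, 164.3, 244.1, 194.7] 45 rect mm/longaxis deg [600.3 339.4   6.2  84.4  -4.9] mean [590.7 340.2   6. ]
eraser 0.44 [275.8, 169.7, 287.0, 189.6] 148 rect mm/longaxis deg [ 5.93e+02  2.25e+02  2.35e+01  5.39e+01 -4.00e-01] mean [593.7 225.6  15. ]
magnifier 0.88 [178.5, 167.9, 199.2, 187.3] 307 rect mm/longaxis deg [605.5 494.8  53.9  56.8  88.7] mean [606.  493.9  12. ]
magnifier 0.57 [323.5, 220.5, 341.6, 237.0] 298 rect mm/longaxis deg [450.3  73.   52.2  55.1  -1.2] mean [451.5  72.7  12. ]
weight 0.68 [358.5, 149.6, 374.3, 187.5] 375 rect mm/longaxis deg [619.3 -31.5  30.2 109.1  -5.3] mean [618.9 -31.4  20. ]
marker 0.81 [229.2, 211.9, 247.3, 253.8] 239 rect mm/longaxis deg [439.4 346.3  15.5 136.4  15.1] mean [438.9 346.5  12. ]
bell 0.57 [314.8, 154.1, 343.1, 186.8] 640 rect mm/longaxis deg [615.   86.6  76.9  84.2  -1.3] mean [617.1  86.4  10. ]
363 [458.3415978  184.92561983] [ 564.6 -297.7   21.1  154.4   51.9] [ 564.86942344 -298.08101269    9.        ]
614 [447.7980456  199.46742671] [ 522.4 -264.6   42.7  124.3   51.9] [ 522.4135726  -264.52884695    9.        ]
437 [421.06407323 209.60411899] [ 494.6 -184.7   64.2   67.8   -2.8] [ 494.26972968 -184.88091053    9.        ]
315 [447.42857143 228.73333333] [ 436.9 -258.2   36.7   71.1   51.8] [ 436.82465354 -258.28174017    9.        ]
```

Request:
play_rows([
  [[0,0,0,0,0,0.1256,0.08],[0,0,0,0,0,0.1256,0.08],[0,0,0,0,0,0.1256,0.08],[0,0,0,0,0,0.1256,0.08],[0,0,0,0,0,0.1256,0.08],[0,0,0,0,0,0.1256,0.08],[0,0,0,0,0,0.1256,0.08],[0,0,0,0,0,0.1256,0.08],[0,0,0,0,0,0.1256,0.08],[-0.03,0.01,0,0,0,0,0.08],[-0.04,0.013,0,0,0,0,0.08],[-0.04,0.013,0,0,0,0,0.08]],
])

```text
time_s: 1.85
tool_pos: [0.3134, 0.4768, 0.2224]
tool_rot: [180.0, 0.0, 90.0]
force: [1.0, 0.3, 0.3]
grip_width: 0.0804
grasp_force: 0.0
```

Request:
play_rows([
  [[-0.04,0.013,0,0,0,0,0.08],[-0.04,0.013,0,0,0,0,0.08],[-0.04,0.013,0,0,0,0,0.08],[-0.04,0.013,0,0,0,0,0.08],[-0.04,0.013,0,0,0,0,0.08],[-0.04,0.013,0,0,0,0,0.08],[-0.04,0.013,0,0,0,0,0.08],[-0.04,0.013,0,0,0,0,0.08],[-0.04,0.013,0,0,0,0,0.08],[-0.03,0.015,0.02,0,0,0,0.08],[0,0,0.02,0,0,0,0.08],[0,0,0,0,0,0,0.08]],
])

```text
time_s: 3.05
tool_pos: [0.4437, 0.0864, 0.1806]
tool_rot: [-179.8, 0.1, 89.8]
force: [0.1, 0.0, -0.2]
grip_width: 0.0801
grasp_force: 0.0
```

Run:
```python
from h import *
o=get_obs();print(o['time_s'],o['tool_pos'],o['tool_rot'],o['qpos'])
c=read_camera('wrist');cv2.imwrite('pics/w1.png',c['frame'][:,:,::-1])
find('wrist','magnifier',.012,c);find('wrist','black_pen',.008,c)
t=read_camera('top');h=cv2.cvtColor(t['frame'],cv2.COLOR_RGB2HSV)
m=cv2.inRange(h,(15,90,80),(35,255,255));m[:,:225]=0;m[:,260:]=0;m[:145]=0;m[205:]=0
ys,xs=np.nonzero(m);P=plane(t,np.c_[xs,ys],.006);print('pencil',len(xs),rect(P),P.mean(0)*1000)
```

```text
3.05 [0.44368124 0.08641661 0.18061253] [-1.79777869e+02  6.52522870e-02  8.98346937e+01] [-45.03588545  -5.82832277  29.13368319 113.88409353   2.98964984
  71.46635543 -17.15627465]
magnifier 0.87 [306.0, 172.6, 351.9, 219.7] 1799 rect mm/longaxis deg [450.9  73.8  55.2  58.9  89.9] mean [450.6  73.8  12. ]
black_pen 0.75 [278.2, 271.0, 353.5, 280.6] 450 rect mm/longaxis deg [435.5 -27.3  12.3  98.4   9.4] mean [431.9 -29.    8. ]
pencil 107 [612.6 337.6   7.7 121.1  -5.4] [614.18690384 337.44063448   6.        ]
```

The networks find the magnifier at (0.451,0.074) from both cameras, with the expected 56 mm band. The pencil is at (0.613,0.338).

Request:
play_rows([
  [[-0.0126,0.007,0.035,0,0,0,0.08],[0,0,0.035,0,0,0,0.08],[0,0,0.035,0,0,0,0.08],[0,0,0.03,0,0,0,0.08],[0,0,0.02,0,0,0,0.08],[0,0,0.01,0,0,0,0.08],[0,0,0.005,0,0,0,0.08],[0,0,0,0,0,0,0.08],[0,0,0,0,0,0,0.05],[0,0,0,0,0,0,0.05],[0,0,0,0,0,0,0.05],[0,0,0,0,0,0,0.05]],
], force=20)

```text
time_s: 4.45
tool_pos: [0.452, 0.0753, 0.013]
tool_rot: [-180.0, -0.0, 90.0]
force: [-2.6, -0.7, 1.8]
grip_width: 0.0562
grasp_force: 1.4
```

Request:
play_rows([
  [[0,0,0,0,0,0,0.064],[0,0,0.003,0,0,0,0.064],[0,0,0,0,0,0,0.064],[0,0,0,0,0,0,0.05],[0,0,0,0,0,0,0.05],[0,0,0,0,0,0,0.05],[0,0,0,0,0,0,0.05],[0,0,0,0,0,0,0.05]],
], force=20)

```text
time_s: 5.25
tool_pos: [0.4521, 0.0752, 0.0095]
tool_rot: [180.0, 0.0, 90.0]
force: [0.7, -0.9, -1.9]
grip_width: 0.0554
grasp_force: 20.0
```

Request:
play_rows([
  [[0,0,-0.02,0,0,0,0.05],[0,0,-0.03,0,0,0,0.05],[-0.01,0,-0.03,0,0,0,0.05],[-0.03,0.006,0,0,0,0,0.05],[-0.036,0.006,0,0,0,0,0.05],[-0.036,0.006,0,0,0,0,0.05],[-0.036,0.006,0,0,0,0,0.05],[-0.036,0.006,0,0,0,0,0.05],[-0.036,0.006,0,0,0,0,0.05],[-0.029,0.006,0,0,0,0,0.05],[-0.01,0.001,0,0,0,0,0.05],[0,0,0,0,0,0,0.05]],
])

```text
time_s: 6.45
tool_pos: [0.4945, -0.1854, 0.0893]
tool_rot: [-180.0, 0.0, 89.8]
force: [0.3, 1.0, -0.6]
grip_width: 0.0551
grasp_force: 20.0
```

Run:
```python
from h import *
o=get_obs();print(o['time_s'],o['tool_pos'],o['tool_rot'],o['grip_width'])
c=read_camera('wrist');cv2.imwrite('pics/w2.png',c['frame'][:,:,::-1])
```

```text
6.45 [ 0.49447788 -0.18538339  0.08932168] [-1.79951075e+02  4.27838200e-02  8.97965404e+01] 0.05514187179679773
```

View pics/w2.png

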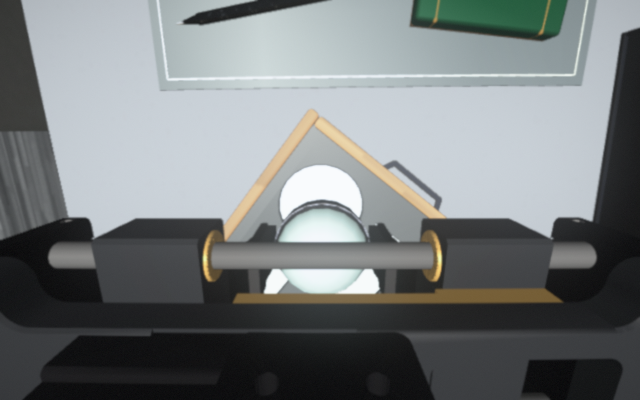

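The magnifier (322,248) is held upright, in line with the round recess (320,195) behind it. Lowering.

Request:
play_rows([
  [[0,0,0.03,0,0,0,0.05],[0,0,0.025,0,0,0,0.05],[0,0,0.01,0,0,0,0.05],[0,0,0.005,0,0,0,0.05],[0,0,0.002,0,0,0,0.05],[0,0,0,0,0,0,0.05],[0,0,0,0,0,0,0.05]],
])

```text
time_s: 7.2
tool_pos: [0.4959, -0.1839, 0.0185]
tool_rot: [179.9, 0.0, 90.0]
force: [-0.2, 0.4, -2.6]
grip_width: 0.0553
grasp_force: 20.0
```

Request:
play_rows([
  [[0,0,0.0015,0,0,0,0.05],[0,0,0,0,0,0,0.05],[0,0,0,0,0,0,0.06],[0,0,0,0,0,0,0.068],[0,0,0,0,0,0,0.068],[0,0,0,0,0,0,0.068],[0,0,-0.01,0,0,0,0.068],[0,0,-0.03,0,0,0,0.068],[0,0,-0.04,0,0,0,0.068],[0,0,-0.04,0,0,0,0.068]],
])

```text
time_s: 8.2
tool_pos: [0.4945, -0.1841, 0.1377]
tool_rot: [-180.0, 0.0, 89.9]
force: [0.4, 0.3, -0.5]
grip_width: 0.0678
grasp_force: 0.0
```

Request:
play_rows([
  [[0,0,-0.01,0,0,0.1386,0.05],[0,0,0,0,0,0.1386,0.05],[0,0,0,0,0,0.1386,0.05],[0,0,0,0,0,0.1386,0.05],[0,0,0,0,0,0.1386,0.05],[0,0,0,0,0,0.1386,0.05],[0,0,0,0,0,0.1386,0.05],[0,0,0,0,0,0.1386,0.05],[0,0,0,0,0,0.1386,0.05],[0,0,0,0,0,0.1386,0.05],[0,0,0,0,0,0.1386,0.05],[0,0,0,0,0,0.1386,0.05]],
])

```text
time_s: 9.4
tool_pos: [0.4951, -0.184, 0.1467]
tool_rot: [-180.0, -0.0, -5.7]
force: [0.2, 0.2, 0.4]
grip_width: 0.0501
grasp_force: 0.0
```

```bash
cat >> h.py <<'E'
def delta(x,y):
    o=get_obs();p=o['tool_pos'];a=np.radians(o['tool_rot'][2]);d=np.array([x-p[0],y-p[1]])
    print(o['time_s'],np.round(p,4),np.round(o['tool_rot'],2),'tool dx,dy',np.round([d@[np.cos(a),np.sin(a)],d@[np.sin(a),-np.cos(a)]],4))
E
python3 - <<'E'
from h import *
c=read_camera('top');find('top','magnifier',.02,c)
delta(.619,-.0315)
E
```

```text
magnifier 0.64 [178.2, 166.9, 198.9, 187.8] 303 rect mm/longaxis deg [603.9 492.4  54.4  55.7 -89. ] mean [604.6 492.   20. ]
magnifier 0.46 [413.4, 214.0, 431.3, 216.8] 78 rect mm/longaxis deg [ 480.1 -186.1   17.4   49.3   88.7] mean [ 479.7 -186.    20. ]
9.5 [ 0.4951 -0.184   0.1466] [-1.7999e+02 -3.0000e-02 -5.3600e+00] tool dx,dy [ 0.1091 -0.1634]
```

Request:
play_rows([
  [[0.0109,-0.0164,0,0,0,0,0.05],[0.0218,-0.0327,0,0,0,0,0.05],[0.0218,-0.0327,0,0,0,0,0.05],[0.0218,-0.0327,0,0,0,0,0.05],[0.0218,-0.0327,0,0,0,0,0.05],[0.0109,-0.0162,0,0,0,0,0.05],[0,0,0,0,0,0,0.05],[0,0,0,0,0,0,0.05]],
])

```text
time_s: 10.3
tool_pos: [0.6182, -0.0322, 0.1459]
tool_rot: [179.9, 0.1, -5.3]
force: [-0.5, -1.9, 0.1]
grip_width: 0.0503
grasp_force: 0.0
```

Run:
```python
from h import *
c=read_camera('wrist');cv2.imwrite('pics/w3.png',c['frame'][:,:,::-1]);find('wrist','weight',.02,c)
t=read_camera('top');find('top','magnifier',.02,t);find('top','bell',.03,t)
delta(.619,-.0315)
```

```text
weight 0.9 [310.6, 137.8, 336.8, 244.0] 2904 rect mm/longaxis deg [620.5 -31.   29.1 108.   -5.9] mean [622.5 -31.   20. ]
magnifier 0.74 [410.7, 198.6, 433.9, 219.7] 303 rect mm/longaxis deg [ 496.9 -187.5   52.6   56.3  -47. ] mean [ 497.1 -186.8   20. ]
magnifier 0.66 [175.4, 170.4, 198.4, 187.4] 292 rect mm/longaxis deg [604.6 491.6  53.4  53.4  45.3] mean [604.4 491.9  20. ]
bell 0.74 [317.2, 157.1, 341.1, 185.5] 589 rect mm/longaxis deg [612.3  85.4  74.7  79.2 -45.9] mean [612.4  85.9  30. ]
10.55 [ 0.6181 -0.0328  0.1464] [-1.7997e+02 -1.0000e-02 -5.4500e+00] tool dx,dy [ 0.0007 -0.0014]
```

View pics/w3.png

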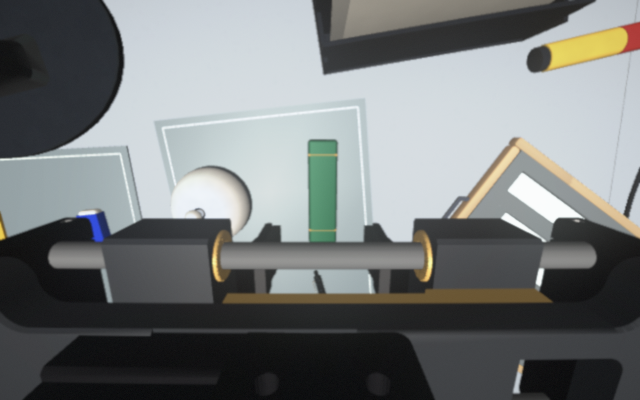

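The weight (322,190) runs straight between the fingers. The bell (210,205) is clear to the left. Descending.

Request:
play_rows([
  [[0.002,-0.0015,0.035,0,0,0,0.05],[0,0,0.035,0,0,0,0.05],[0,0,0.035,0,0,0,0.05],[0,0,0.02,0,0,0,0.05],[0,0,0.01,0,0,0,0.05],[0,0,0.003,0,0,0,0.05],[0,0,0,0,0,0,0.05],[0,0,0,0,0,0,0.02],[0,0,0,0,0,0,0.02],[0,0,0,0,0,0,0.02],[0,0,0,0,0,0,0.02],[0,0,0,0,0,0,0.02]],
], force=35)

```text
time_s: 11.75
tool_pos: [0.6215, -0.0315, 0.0091]
tool_rot: [179.9, -0.1, -5.4]
force: [-1.2, -3.2, 5.6]
grip_width: 0.0299
grasp_force: 35.0
```

Request:
play_rows([
  [[0,0,-0.02,0,0,0,0.02],[0,0,-0.04,0,0,0,0.02],[0,0,-0.04,0,0,0,0.02],[0,0,0,0,0,-0.1248,0.02],[0,0,0,0,0,-0.1248,0.02],[0,0,0,0,0,-0.1248,0.02],[0,0,0,0,0,-0.1248,0.02],[0,0,0,0,0,-0.1248,0.02],[0,0,0,0,0,-0.1248,0.02],[0,0,0,0,0,-0.1248,0.02],[0,0,0,0,0,-0.1248,0.02]],
])

```text
time_s: 12.85
tool_pos: [0.6196, -0.0285, 0.1066]
tool_rot: [-179.8, 0.0, 52.2]
force: [-0.9, -0.5, -4.9]
grip_width: 0.0299
grasp_force: 35.0
```

Request:
play_rows([
  [[-0.0175,0.005,0,0,0,0,0.02],[-0.035,0.0095,0,0,0,0,0.02],[-0.035,0.0095,0,0,0,0,0.02],[-0.035,0.0095,0,0,0,0,0.02],[-0.035,0.0095,0,0,0,0,0.02],[-0.035,0.0095,0,0,0,0,0.02],[-0.035,0.0095,0,0,0,0,0.02],[-0.0168,0.0042,0,0,0,0,0.02],[0,0,0,0,0,0,0.02],[0,0,0,0,0,0,0.02]],
])

```text
time_s: 13.85
tool_pos: [0.5212, -0.2628, 0.1074]
tool_rot: [-179.9, -0.0, 51.7]
force: [-0.3, -0.2, -4.1]
grip_width: 0.0299
grasp_force: 35.0
```

Run:
```python
from h import *
delta(.5224,-.2645)
c=read_camera('wrist');cv2.imwrite('pics/w4.png',c['frame'][:,:,::-1])
```

```text
13.85 [ 0.5212 -0.2628  0.1074] [-1.799e+02 -4.000e-02  5.172e+01] tool dx,dy [-0.0006  0.002 ]
```

View pics/w4.png

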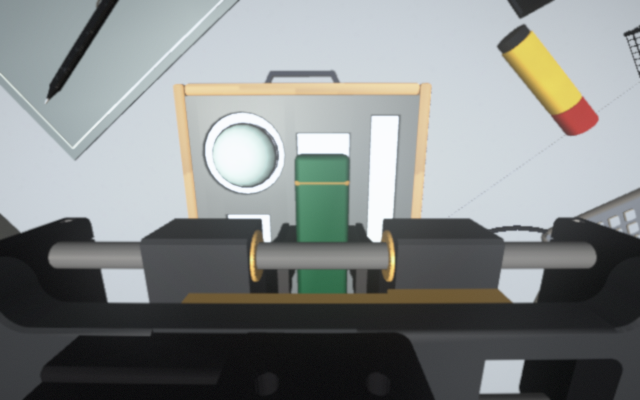

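The magnifier (243,153) sits centred in its round recess, and the weight (322,225) lines up with its slot. Lowering.

Request:
play_rows([
  [[0,0.002,0.035,0,0,0,0.02],[0,0,0.03,0,0,0,0.02],[0,0,0.015,0,0,0,0.02],[0,0,0.007,0,0,0,0.02],[0,0,0.003,0,0,0,0.02],[0,0,0,0,0,0,0.02],[0,0,0,0,0,0,0.02]],
])

```text
time_s: 14.6
tool_pos: [0.5248, -0.2646, 0.0193]
tool_rot: [179.9, -0.1, 51.9]
force: [-0.5, 0.1, -4.5]
grip_width: 0.0297
grasp_force: 35.0
```

Request:
play_rows([
  [[0,-0.0015,0.0025,0,0,0,0.02],[0,0,0.0005,0,0,0,0.02],[0,0,0,0,0,0,0.035],[0,0,0,0,0,0,0.044],[0,0,0,0,0,0,0.044],[0,0,-0.01,0,0,0,0.044],[0,0,-0.03,0,0,0,0.044],[0,0,-0.04,0,0,0,0.044],[0,0,-0.04,0,0,0,0.044]],
])

```text
time_s: 15.5
tool_pos: [0.5222, -0.2635, 0.1368]
tool_rot: [-180.0, 0.0, 51.9]
force: [0.2, -0.5, -1.2]
grip_width: 0.0435
grasp_force: 0.0
```

Request:
play_rows([
  [[0,0,-0.01,0,0,0.129,0.04],[0,0,0,0,0,0.129,0.04],[0,0,0,0,0,0.129,0.04],[0,0,0,0,0,0.129,0.04],[0,0,0,0,0,0.129,0.04],[0,0,0,0,0,0.129,0.04],[0,0,0,0,0,0.129,0.04],[0,0,0,0,0,0,0.04]],
])

```text
time_s: 16.3
tool_pos: [0.5227, -0.2635, 0.1457]
tool_rot: [180.0, -0.0, 0.1]
force: [-1.2, 0.6, 0.3]
grip_width: 0.0395
grasp_force: 0.0
```

Run:
```python
from h import *
delta(.593,.2255)
```

```text
16.3 [ 0.5227 -0.2635  0.1457] [ 1.7998e+02 -3.0000e-02  1.2000e-01] tool dx,dy [ 0.0713 -0.4888]
```

Request:
play_rows([
  [[0.006,-0.02,0,0,0,0,0.04],[0.006,-0.04,0,0,0,0,0.04],[0.006,-0.04,0,0,0,0,0.04],[0.006,-0.04,0,0,0,0,0.04],[0.006,-0.04,0,0,0,0,0.04],[0.006,-0.04,0,0,0,0,0.04],[0.006,-0.04,0,0,0,0,0.04],[0.006,-0.04,0,0,0,0,0.04],[0.006,-0.04,0,0,0,0,0.04],[0.006,-0.04,0,0,0,0,0.04],[0.006,-0.04,0,0,0,0,0.04],[0.005,-0.04,0,0,0,0,0.04]],
])

```text
time_s: 17.5
tool_pos: [0.5926, 0.1986, 0.1457]
tool_rot: [-180.0, -0.0, 0.4]
force: [-0.3, -0.0, 0.9]
grip_width: 0.0402
grasp_force: 0.0
```

Request:
play_rows([
  [[0,-0.029,0,0,0,0,0.04],[0,0,0,0,0,0,0.04],[0,0,0,0,0,0,0.04],[0,0,0,0,0,0,0.04]],
])

```text
time_s: 17.9
tool_pos: [0.5926, 0.224, 0.1455]
tool_rot: [180.0, -0.0, 0.1]
force: [0.3, 0.7, 0.2]
grip_width: 0.0401
grasp_force: 0.0
```

Run:
```python
from h import *
delta(.593,.2255)
c=read_camera('wrist');cv2.imwrite('pics/w5.png',c['frame'][:,:,::-1]);find('wrist','eraser',.015,c);find('wrist','pencil',.006,c)
```

```text
17.9 [0.5926 0.224  0.1455] [ 1.7996e+02 -3.0000e-02  1.0000e-01] tool dx,dy [ 0.0004 -0.0015]
eraser 0.71 [308.2, 167.0, 330.2, 218.6] 1128 rect mm/longaxis deg [5.954e+02 2.271e+02 2.230e+01 5.680e+01 1.000e-01] mean [596.  227.1  15. ]
pencil 0.67 [212.4, 114.5, 222.9, 218.7] 836 rect mm/longaxis deg [618.  338.3   8.7 111.4  -4.8] mean [620.2 337.8   6. ]
```

View pics/w5.png

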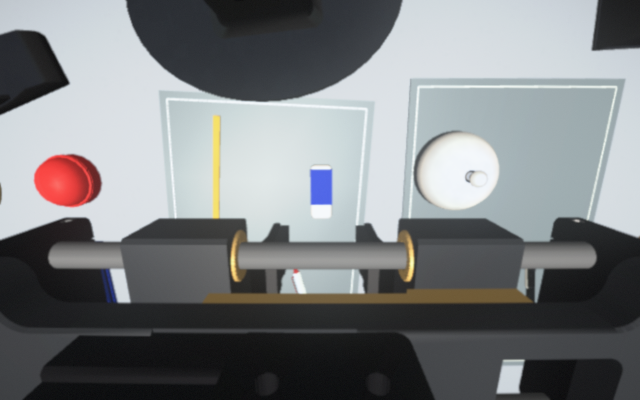

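The eraser (320,190) lines up with the fingers. The pencil (217,167) is well to the left. Descending.

Request:
play_rows([
  [[0.002,-0.0025,0.035,0,0,0,0.04],[0,0,0.035,0,0,0,0.04],[0,0,0.035,0,0,0,0.04],[0,0,0.02,0,0,0,0.04],[0,0,0.01,0,0,0,0.04],[0,0,0.003,0,0,0,0.04],[0,0,0,0,0,0,0.04],[0,0,0,0,0,0,0.015],[0,0,0,0,0,0,0.015],[0,0,0,0,0,0,0.015],[0,0,0,0,0,0,0.015],[0,0,0,0,0,0,0.015]],
], force=12)

```text
time_s: 19.25
tool_pos: [0.5949, 0.2286, 0.008]
tool_rot: [-180.0, -0.1, 0.2]
force: [-0.7, -0.6, 4.3]
grip_width: 0.0225
grasp_force: 12.0
```

Request:
play_rows([
  [[0,0,-0.02,0,0,0,0.015],[0,0,-0.04,0,0,0,0.015],[0,0,-0.04,0,0,0,0.015],[0,0,-0.01,0,0,-0.1289,0.015],[0,0,0,0,0,-0.1289,0.015],[0,0,0,0,0,-0.1289,0.015],[0,0,0,0,0,-0.1289,0.015],[0,0,0,0,0,-0.1289,0.015],[0,0,0,0,0,-0.1289,0.015],[0,0,0,0,0,-0.1289,0.015]],
])

```text
time_s: 20.25
tool_pos: [0.594, 0.2285, 0.1167]
tool_rot: [-180.0, 0.0, 52.2]
force: [1.2, -0.3, -0.8]
grip_width: 0.0224
grasp_force: 12.0
```

Request:
play_rows([
  [[-0.018,0.007,0,0,0,0,0.015],[-0.038,0.014,0,0,0,0,0.015],[-0.038,0.014,0,0,0,0,0.015],[-0.038,0.014,0,0,0,0,0.015],[-0.038,0.014,0,0,0,0,0.015],[-0.038,0.014,0,0,0,0,0.015],[-0.038,0.014,0,0,0,0,0.015],[-0.038,0.014,0,0,0,0,0.015],[-0.038,0.014,0,0,0,0,0.015],[-0.038,0.014,0,0,0,0,0.015],[-0.038,0.014,0,0,0,0,0.015],[-0.038,0.014,0,0,0,0,0.015]],
])

```text
time_s: 21.45
tool_pos: [0.4508, -0.2151, 0.1171]
tool_rot: [180.0, -0.1, 51.9]
force: [0.8, -0.1, -0.3]
grip_width: 0.0223
grasp_force: 12.0
```

Request:
play_rows([
  [[-0.03,0.011,0,0,0,0,0.015],[-0.014,0.0045,0,0,0,0,0.015],[0,0,0,0,0,0,0.015],[0,0,0,0,0,0,0.015]],
])

```text
time_s: 21.85
tool_pos: [0.4367, -0.2573, 0.1168]
tool_rot: [-180.0, -0.0, 51.8]
force: [0.2, 0.6, 0.9]
grip_width: 0.0225
grasp_force: 12.0
```

Run:
```python
from h import *
delta(.437,-.258)
c=read_camera('wrist');cv2.imwrite('pics/w6.png',c['frame'][:,:,::-1])
```

```text
21.85 [ 0.4367 -0.2573  0.1168] [-1.7997e+02 -4.0000e-02  5.1840e+01] tool dx,dy [-0.0003  0.0007]
```

View pics/w6.png

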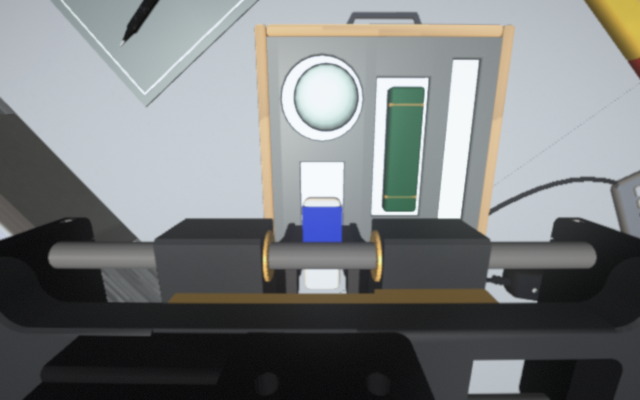

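The weight (403,150) and magnifier (325,97) lie in their recesses, and the eraser (322,225) is over its own. Lowering from 0.117 to about 0.016.

Request:
play_rows([
  [[0,0,0.035,0,0,0,0.015],[0,0,0.035,0,0,0,0.015],[0,0,0.02,0,0,0,0.015],[0,0,0.008,0,0,0,0.015],[0,0,0.003,0,0,0,0.015],[0,0,0,0,0,0,0.015],[0,0,0,0,0,0,0.015]],
])

```text
time_s: 22.6
tool_pos: [0.4377, -0.2582, 0.0171]
tool_rot: [179.9, -0.1, 51.9]
force: [-0.2, -0.3, 0.0]
grip_width: 0.0224
grasp_force: 12.0
```

Request:
play_rows([
  [[0,0,0.001,0,0,0,0.015],[0,0,0,0,0,0,0.025],[0,0,0,0,0,0,0.035],[0,0,0,0,0,0,0.036],[0,0,-0.01,0,0,0,0.036],[0,0,-0.03,0,0,0,0.036],[0,0,-0.04,0,0,0,0.036],[0,0,-0.04,0,0,0,0.036],[0,0,-0.005,0,0,0,0.036]],
])

```text
time_s: 23.5
tool_pos: [0.4393, -0.2601, 0.1452]
tool_rot: [179.5, -0.2, 51.8]
force: [0.4, 0.2, -0.4]
grip_width: 0.0358
grasp_force: 0.0
```

Request:
play_rows([
  [[0,0,0,0,0,0.1239,0.03],[0,0,0,0,0,0.1239,0.03],[0,0,0,0,0,0.1239,0.03],[0,0,0,0,0,0.1239,0.03],[0,0,0,0,0,0.1239,0.03],[0,0,0,0,0,0.1239,0.03],[0,0,0,0,0,0.1239,0.03],[0,0,0,0,0,0.1239,0.03],[0,0,0,0,0,0,0.03]],
])

```text
time_s: 24.4
tool_pos: [0.4363, -0.2581, 0.14]
tool_rot: [-180.0, 0.0, -5.0]
force: [-0.6, 1.1, 0.1]
grip_width: 0.0302
grasp_force: 0.0
```

Run:
```python
from h import *
delta(.613,.338)
```

```text
24.4 [ 0.4363 -0.2581  0.14  ] [-1.7999e+02  2.0000e-02 -4.9800e+00] tool dx,dy [ 0.1243 -0.6092]
```

Request:
play_rows([
  [[0.004,-0.019,0,0,0,0,0.03],[0.008,-0.038,0,0,0,0,0.03],[0.008,-0.038,0,0,0,0,0.03],[0.008,-0.038,0,0,0,0,0.03],[0.008,-0.038,0,0,0,0,0.03],[0.008,-0.038,0,0,0,0,0.03],[0.008,-0.038,0,0,0,0,0.03],[0.008,-0.038,0,0,0,0,0.03],[0.008,-0.038,0,0,0,0,0.03],[0.008,-0.038,0,0,0,0,0.03],[0.008,-0.038,0,0,0,0,0.03],[0.008,-0.038,0,0,0,0,0.03]],
])

```text
time_s: 25.6
tool_pos: [0.566, 0.1709, 0.14]
tool_rot: [-180.0, 0.0, -4.7]
force: [0.5, -0.6, 0.3]
grip_width: 0.0303
grasp_force: 0.0
```

Request:
play_rows([
  [[0.008,-0.038,0,0,0,0,0.03],[0.008,-0.038,0,0,0,0,0.03],[0.008,-0.038,0,0,0,0,0.03],[0.008,-0.038,0,0,0,0,0.03],[0,-0.019,0,0,0,0,0.03],[0,0,0,0,0,0,0.03],[0,0,0,0,0,0,0.03]],
])

```text
time_s: 26.3
tool_pos: [0.6123, 0.3357, 0.1396]
tool_rot: [179.9, 0.0, -4.9]
force: [0.6, -1.0, -0.1]
grip_width: 0.0296
grasp_force: 0.0
```

Run:
```python
from h import *
delta(.613,.338)
c=read_camera('wrist');cv2.imwrite('pics/w7.png',c['frame'][:,:,::-1]);find('wrist','pencil',.006,c)
```

```text
26.3 [0.6123 0.3357 0.1396] [ 1.7989e+02  3.0000e-02 -4.8600e+00] tool dx,dy [ 0.0005 -0.0024]
pencil 0.69 [315.5, 135.3, 326.1, 242.9] 746 rect mm/longaxis deg [615.2 338.9   8.6 114.6  -5.1] mean [619.1 338.8   6. ]
```

View pics/w7.png

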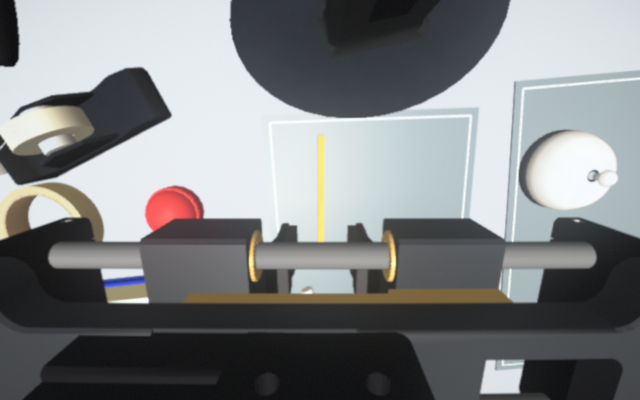

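The pencil (321,190) lines up with the fingers, but its near end is hidden. I'll check both ends in the first top picture.

Run:
```python
import cv2,numpy as np
from h import *
im=cv2.imread('pics/top0.png');cv2.imwrite('pics/pc.png',cv2.resize(im[145:205,225:260],None,fx=10,fy=10,interpolation=cv2.INTER_NEAREST)[:600])
c=read_camera('top')
for v in(152,154,156,190,192,194,196,198):print(v,np.round(plane(c,[[243,v]],.006)[0,0],4))
```

```text
152 0.6789
154 0.6728
156 0.6667
190 0.5641
192 0.5581
194 0.5522
196 0.5462
198 0.5403
```

View pics/pc.png

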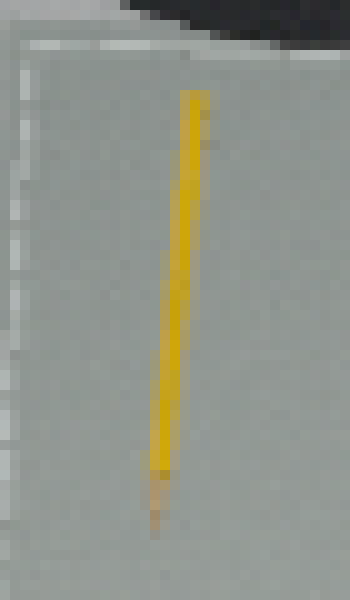

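The blunt end is at row 154 (x=0.673) and the tip at row 198 (x=0.539), so the pencil's centre is at x≈0.606.

Request:
play_rows([
  [[-0.0066,-0.0028,0.035,0,0,0,0.03],[0,0,0.035,0,0,0,0.03],[0,0,0.035,0,0,0,0.03],[0,0,0.018,0,0,0,0.03],[0,0,0.008,0,0,0,0.03],[0,0,0.003,0,0,0,0.03],[0,0,0,0,0,0,0.03],[0,0,0,0,0,0,0.03]],
])

```text
time_s: 27.25
tool_pos: [0.6074, 0.3408, 0.0079]
tool_rot: [-179.9, -0.1, -4.9]
force: [0.2, 0.2, 0.6]
grip_width: 0.0299
grasp_force: 0.0
```

Request:
play_rows([
  [[0,0,0.0035,0,0,0,0.03],[0,0,0,0,0,0,0.03],[0,0,0,0,0,0,0.02],[0,0,0,0,0,0,0.003],[0,0,0,0,0,0,0.003],[0,0,0,0,0,0,0.003],[0,0,0,0,0,0,0.003],[0,0,0,0,0,0,0.003]],
], force=10)

```text
time_s: 28.05
tool_pos: [0.6062, 0.3404, 0.0027]
tool_rot: [-180.0, -0.0, -4.9]
force: [-0.0, -0.2, 0.3]
grip_width: 0.0065
grasp_force: 10.0
```

Request:
play_rows([
  [[0,0,0,0,0,0,0.012],[0,0,-0.0022,0,0,0,0.012],[0,0,0,0,0,0,0.012],[0,0,0,0,0,0,0.003],[0,0,0,0,0,0,0.003],[0,0,0,0,0,0,0.003],[0,0,0,0,0,0,0.003]],
], force=10)

```text
time_s: 28.75
tool_pos: [0.6062, 0.3404, 0.0049]
tool_rot: [-180.0, -0.0, -4.9]
force: [-0.5, 0.2, 0.3]
grip_width: 0.0064
grasp_force: 10.0
```

Request:
play_rows([
  [[0,0,-0.02,0,0,0,0.003],[0,0,-0.04,0,0,0,0.003],[0,0,-0.04,0,0,0,0.003],[0,0,-0.02,0,0,-0.1237,0.003],[0,0,0,0,0,-0.1237,0.003],[0,0,0,0,0,-0.1237,0.003],[0,0,0,0,0,-0.1237,0.003],[0,0,0,0,0,-0.1237,0.003],[0,0,0,0,0,-0.1237,0.003],[0,0,0,0,0,-0.1237,0.003],[0,0,0,0,0,-0.1237,0.003],[0,0,0,0,0,0,0.003]],
])

```text
time_s: 29.95
tool_pos: [0.6061, 0.3402, 0.1247]
tool_rot: [-180.0, -0.0, 51.8]
force: [0.5, -0.9, 0.2]
grip_width: 0.0061
grasp_force: 9.8
```

Request:
play_rows([
  [[-0.0155,0.0105,0,0,0,0,0.003],[-0.031,0.0213,0,0,0,0,0.003],[-0.031,0.0213,0,0,0,0,0.003],[-0.031,0.0213,0,0,0,0,0.003],[-0.031,0.0213,0,0,0,0,0.003],[-0.031,0.0213,0,0,0,0,0.003],[-0.031,0.0213,0,0,0,0,0.003],[-0.031,0.0213,0,0,0,0,0.003],[-0.031,0.0213,0,0,0,0,0.003],[-0.031,0.0213,0,0,0,0,0.003],[-0.031,0.0213,0,0,0,0,0.003],[-0.031,0.0213,0,0,0,0,0.003]],
])

```text
time_s: 31.15
tool_pos: [0.5764, -0.0941, 0.1249]
tool_rot: [-180.0, -0.0, 51.5]
force: [0.3, -0.6, -0.2]
grip_width: 0.0059
grasp_force: 10.0
```

Request:
play_rows([
  [[-0.031,0.0213,0,0,0,0,0.003],[-0.031,0.0213,0,0,0,0,0.003],[-0.031,0.0213,0,0,0,0,0.003],[-0.031,0.0213,0,0,0,0,0.003],[-0.031,0.0213,0,0,0,0,0.003],[-0.0155,0.0107,0,0,0,0,0.003],[0,0,0,0,0,0,0.003],[0,0,0,0,0,0,0.003]],
])

```text
time_s: 31.95
tool_pos: [0.5633, -0.298, 0.1246]
tool_rot: [-180.0, -0.0, 51.6]
force: [0.7, 0.7, -0.1]
grip_width: 0.0065
grasp_force: 10.0
```

Run:
```python
from h import *
delta(.565,-.298)
c=read_camera('wrist');cv2.imwrite('pics/w8.png',c['frame'][:,:,::-1])
```

```text
31.95 [ 0.5633 -0.298   0.1246] [-1.7996e+02 -2.0000e-02  5.1580e+01] tool dx,dy [0.001  0.0014]
```

View pics/w8.png

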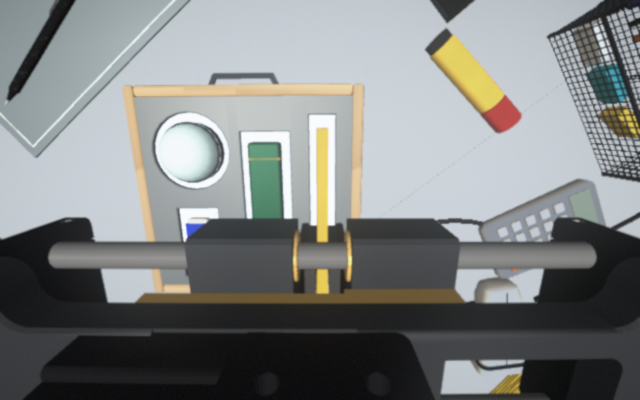

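The pencil (322,190) runs parallel to its groove, and the scanner and calculator are clear. Lowering.

Request:
play_rows([
  [[0.001,0.001,0.035,0,0,0,0.003],[0,0,0.035,0,0,0,0.003],[0,0,0.025,0,0,0,0.003],[0,0,0.009,0,0,0,0.003],[0,0,0.003,0,0,0,0.003],[0,0,0,0,0,0,0.003],[0,0,0,0,0,0,0.003],[0,0,0,0,0,0,0.003]],
])

```text
time_s: 32.8
tool_pos: [0.5666, -0.2979, 0.0193]
tool_rot: [179.9, -0.1, 51.8]
force: [0.4, 0.1, 0.2]
grip_width: 0.0065
grasp_force: 9.8
```

Request:
play_rows([
  [[0,-0.001,0.0032,0,0,0,0.003],[0,0,0,0,0,0,0.003],[0,0,0,0,0,0,0.003]],
])

```text
time_s: 33.1
tool_pos: [0.5648, -0.2968, 0.0146]
tool_rot: [-180.0, -0.0, 51.8]
force: [0.3, -0.7, 0.1]
grip_width: 0.0063
grasp_force: 10.0
```

Request:
play_rows([
  [[0,0,0,0,0,0,0.01],[0,0,0,0,0,0,0.018],[0,0,0,0,0,0,0.022],[0,0,0,0,0,0,0.022],[0,0,-0.01,0,0,0,0.022],[0,0,-0.03,0,0,0,0.022],[0,0,-0.04,0,0,0,0.022],[0,0,-0.04,0,0,0,0.022],[-0.04,0.02,-0.02,0,0,0,0.022],[-0.04,0.02,-0.02,0,0,0,0.022],[-0.04,0.02,-0.02,0,0,0,0.022],[-0.04,0.02,-0.02,0,0,0,0.022]],
])

```text
time_s: 34.3
tool_pos: [0.5283, -0.4734, 0.2166]
tool_rot: [179.9, -0.0, 51.8]
force: [0.5, -0.8, 0.1]
grip_width: 0.0223
grasp_force: 0.0
```

Request:
play_rows([
  [[-0.04,0.02,0,0,0,0,0.022],[-0.03,0.02,0,0,0,0,0.022],[0,0,0,0,0,0,0.022],[0,0,0,0,0,0,0.022]],
])

```text
time_s: 34.7
tool_pos: [0.5158, -0.5527, 0.2146]
tool_rot: [-180.0, 0.0, 51.6]
force: [0.6, 0.3, -0.6]
grip_width: 0.0221
grasp_force: 0.0
```

Run:
```python
from h import *
o=get_obs();print(o['time_s'],o['tool_pos'])
im=[]
for n in('wrist','top','scene'):
    c=read_camera(n);im.append(c)
    if n=='top':
        for k,z in dict(pencil=.013,eraser=.022,magnifier=.02,weight=.027,black_pen=.008,white_pen=.008,marker=.012,bell=.01).items(): find('top',k,z,c)
f=lambda a:cv2.resize(a,(400,300),interpolation=cv2.INTER_CUBIC)
t=im[1]['frame'];s=im[2]['frame'];w=im[0]['frame']
cv2.imwrite('pics/end.png',np.vstack([np.hstack([f(t[145:265,380:540]),f(s[225:300,335:435])]),np.hstack([f(w),f(t)])])[:,:,::-1])
```

```text
34.7 [ 0.51575195 -0.55269657  0.21460162]
pencil 0.42 [446.0, 175.3, 470.4, 195.7] 87 rect mm/longaxis deg [ 563.6 -298.5    9.2   99.2   53.9] mean [ 560.2 -303.8   13. ]
magnifier 0.69 [176.3, 170.7, 199.0, 188.9] 303 rect mm/longaxis deg [603.9 492.4  53.6  56.5  88.7] mean [604.6 492.   20. ]
magnifier 0.58 [410.4, 199.8, 432.7, 219.8] 324 rect mm/longaxis deg [ 496.9 -186.1   54.6   58.4  -47.3] mean [ 497.2 -186.4   20. ]
weight 0.56 [432.0, 184.3, 467.6, 216.5] 455 rect mm/longaxis deg [ 522.  -262.5   37.   110.3   54. ] mean [ 522.2 -261.    27. ]
marker 0.48 [229.4, 211.1, 246.3, 251.8] 222 rect mm/longaxis deg [438.9 346.2  15.3 130.   15.3] mean [437.8 346.2  12. ]
bell 0.56 [315.5, 158.1, 341.2, 184.8] 625 rect mm/longaxis deg [616.5  86.6  76.9  81.3  -1.3] mean [616.6  86.8  10. ]
```

View pics/end.png

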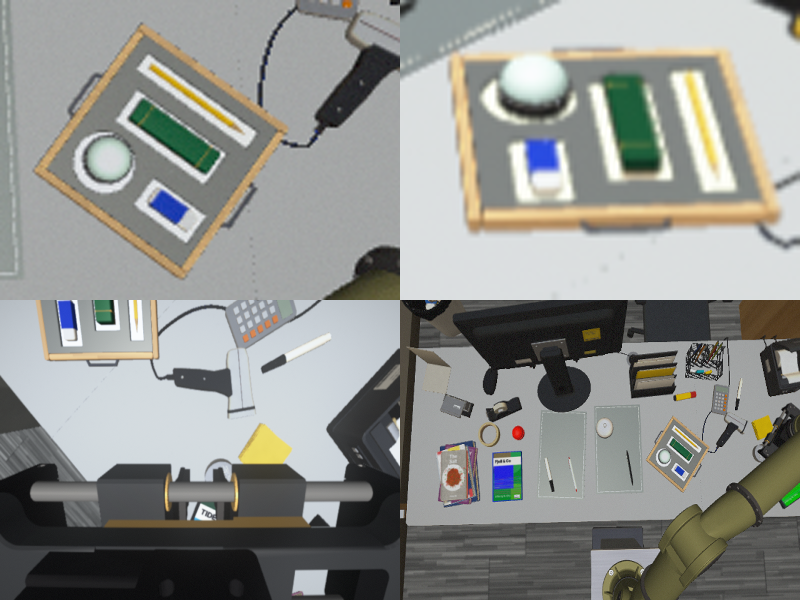

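The composite shows all four things inside their recesses: pencil (195,95), weight (177,133), magnifier (107,160) and eraser (172,205), in the top-left panel. The pens, marker and bell are where they started, and the arm is clear.

```bash
python3 -c "
from cell import *
print(sign_off())"
```

```text
the job is handed in; nothing more can be done
None
```

I handed the job in at about 35 s with the pencil, eraser, magnifier (dome up) and page weight each in its recess, and the pens, marker and bell look undisturbed in the final pictures; `sign_off` returned no verdict.

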